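# Unfold the crank of the wind-up radio and wind it fully

## Task

Wind up the radio on the coffee table: first fold its crank handle out until it stands upright, then turn the crank clockwise (seen from above) until you feel it come up against the fully wound stop, without forcing it there. Let go with the handle still standing upright, and leave the other things on the table where they are.

Things in the scene. Friction and masses are not known exactly. Their poses are not given: they have to be found in the camera images.
- radio: the wind-up radio, a wooden case 150 mm (its x) by 250 mm (its y) by 100 mm high, standing fast on the table, loudspeaker on its -x face; origin under its centre. On its flat top sit the folding crank (towards +y) and a small gauge window (towards -y)
- axle (a point): fixed point on the crank's upright axis, at the height of the fold pivot (35 mm above the radio's top, 135 mm above the table). The crank turns about the vertical through it; it winds clockwise seen from above, drags about 3 N at the handle and stays where left. Below: hub 25 mm across, arm's underside 16 mm above the radio's top, round foot 52 mm across, 6 mm high
- pivot (a point): the handle's fold pivot at the outer end of the crank's aluminium arm, 60 mm from the axle, same height. The arm is a flat bar 14 mm wide, its top face 11 mm below this point; two ears, 21 mm over all, up to 42 mm above the radio's top, hold the pivot pin, which is level and square to the arm
- handle_tip (a point): centre of the handle's free end, 56 mm from the pivot. The black round sleeve, 18 mm in diameter, runs from 10 to 56 mm from the pivot and spins freely on its spindle, so it can be held while the crank goes round. Folded, it lies along the arm, tip almost over the axle, underside 26 mm above the radio's top; unfolded, it stands upright over the pivot
- handle (a joint): fold angle of the handle (rad): 0 folded flat on the arm, 1.57 upright; it meets its stop at 1.60. Stiff: about 2 N at 40 mm from the pivot moves it, and it stays where it is left
- gauge: winding gauge: small black pointer bar (18 x 2 x 3 mm) on the radio, sliding along its y: origin at y = -90 mm in the radio's frame when run down and at -89 mm fully wound; three full crank turns for 1 mm, far too coarse to show the end. At the start 0.6 to 1.4 turns are left. Full is a firm inner stop, in an unmarked crank direction that differs every time: feel for it
- coupling (a joint): yield of the crank's arm against its shaft at the spring coupling in the hub (rad), positive when pressed clockwise: 0.008 rad per newton across the arm at the handle (0.02 while winding freely; 10 N against the stop is 0.08). Beyond 0.17 rad either way (about 21 N) the coupling is overloaded and damaged
- plate: bystander: flat white round plate, 210 mm across, 12 mm high, with two candles on it; origin under its centre
- candle_tall: bystander: white pillar candle, 64 mm across, 120 mm high, on the plate; origin under its centre
- candle_short: bystander: white pillar candle, 52 mm across, 75 mm high, on the plate; origin under its centre
- jar: bystander: clear glass jar with white cap, 90 mm across, 150 mm high; origin under its centre
- mug: bystander: ceramic mug, 80 mm across, 90 mm high; origin under its centre
- remote: bystander: black remote control lying flat, 170 x 44 x 18 mm; origin under its centre
- book_low: bystander: book lying flat, 240 x 170 x 30 mm; origin under its centre
- book_high: bystander: smaller book lying on the other, 200 x 140 x 24 mm; origin under its centre

How it is judged:
On the way, in this order (a step that is already met when the one before it is completed fails the run):
1. the crank handle is folded out upright (value of joint handle above 1.4 rad), for 0.2 s.
2. the radio is wound up to its stop, handle standing (y of gauge in the frame of radio above -0.0890064 m and value of joint handle above 1.3 rad), for 0.2 s.
At the end, for the whole second after the job is handed in: The radio is fully wound: the crank is within about 0.12 rad (7 mm of handle travel) of its stop, that is the pointer beyond y = -89.0064 mm in the radio's frame, and no longer moves, and the handle stands at more than 1.3 rad (all of step 2 and linear speed of gauge below 1e-05 m/s); the robot touches nothing.
It fails at once if the spring coupling of the crank is overloaded (yield beyond 0.17 rad, about 21 N at the handle) (value of joint coupling above 0.17 rad or value of joint coupling below -0.17 rad).
It fails at once if another thing on the table is moved by more than 30 mm (distance of any of plate, candle_tall, candle_short, jar, mug, remote, book_low, book_high from where it was at the start of the episode above 0.03 m).
It also fails if it takes over 72 s, if anything falls off the work surface, if the arm or the gripper's body presses on something with over 40 N, if the wrist force passes 120 N, or if a joint passes its speed limit or range.

## Robot

A 6-joint arm with a two-finger parallel gripper is mounted at the origin on the work surface. World frame = base frame: x ahead of the robot, y to its left, z up, the work surface at z = 0. Lengths are in m, angles in rad, forces in N, time in s.
With the tool pointing down it reaches from about 0.325 to 0.775 m from the base axis. Payload 5.5 kg.
Tool frame: the origin (TCP) lies at the very end of the fingers, on their centre line; the grasp point (between the pads) lies 19 mm behind it; z points along the fingers, y is the line along which they close (so a half turn about z gives the same grasp; the last joint's range is limited). The gripper opens to 88 mm and grips with 3 to 60 N. Pads are 20 mm wide; open, the fingers measure 115 mm over their backs; the gripper's body (75 mm by 178 mm) begins 61 mm behind the grasp point.
Start: joints at [-1.334, 0.091, 1.231, -0, 1.82, -0.057], TCP at [0.174, -0.574, 0.223] pointing down, gripper open.
Joint ranges: [-2.87, 2.87], [-0.86, 2.18], [0.17, 2.46], [-1.51, 4.65], [0.06, 2.69], [-2.65, 2.65]. Speed limits (rad/s): [2.57, 2.57, 3.01, 3.14, 3.14, 3.14].

## Interface

Orientations are given as a 3x3 rotation matrix whose columns are the frame's x, y, z axes.
In Python, from rig import r gives the robot as it stands. The module is installed in compiled form; this text tells all that it offers.
- The arm moves only by the tool play_rows, never from a script. Its argument "deltas" is a list of rows, each a list of 7 numbers: the shift along the world's x, y, z in units of 30 mm (1.0 is 30 mm), then the turn, a rotation vector about the world's x, y, z in units of 5 degrees (1.0 is 5 degrees), then the finger opening in mm, from 0 to 87.8. In form: [[tx, ty, tz, wx, wy, wz, claw], ...]. A call has 1 to 10 rows; each row shifts and turns the commanded pose from where the row before left it; what a row does not reach is not made up. A row lasts 1/12 s, in which the tool goes at most 41.7 mm and 7.16 degrees, less where a joint would pass 70% of its speed; a pose out of reach is approached as far as the arm can. A call is refused whole if a number of a shift passes 1 or a number of a turn 1, either way. A call with a gripper value outside its range is refused whole. The fingers move at their own pace and stop on an object; "squeeze" is the grip in N (left out, the last holds). Time passes only in rows, so rows that do not move let the fingers close. It gives the time, the measured TCP pose, the force, the opening and the grip force at its end, in the units of the state.
- r.read_state(): the state, without advancing time (a new reading comes with each control period).
- r.capture(name): name is "scene" or "top" or "wrist"; returns (picture, depth): 480x640x3 uint8, blue, green, red; 480x640 float32, m along the optical axis (not along the pixel's ray), 0 where there is no reading.
- r.camera_params(name): a dict with "fx", "fy", "cx", "cy" (pixels), "world_to_cam" (4x4, takes a point from world to camera coordinates); the wrist camera has in their place "T_tool_cam" (4x4, takes a point from camera to tool coordinates, whose origin is the TCP and whose axes are the flange's). Camera axes: x right, y up, looking along -z (the intrinsics and any distortion apply to the point x, -y, -z); pixel columns grow to the right and rows downward; lengths in m; the calibration is good to about 2 mm. A picture is of the moment at which its call begins: read the wrist's pose just before it. camera_params takes no time and is no camera call.
- r.sign_off(): hands the job in; it is judged then, once.
Trained networks look in the newest picture that a camera, given by its name, has taken for a name from the list of things; names that differ only in an ending like _2 or _b are one class to them, and where a whole thing is asked for, a point or a joint stands for the part that bears it (a point fixed in the world has none). Each returns a list of dicts, best first, with "confidence" (0 to 1); they miss things now and then, are a little off and sometimes report something else, mostly with a low value. They report only what shows in the picture. A call takes as long as a camera call.
- r.silhouettes(label, camera): "region" (480x640 bool, what is visible of it) and "bbox" ([centre column, centre row, width, height] in pixels, round what is visible of it).
The state is a dict: "time": time; "joints": joint angles; "qvel": joint speeds; "joint_efforts": joint torques, N m; "eef_pos": TCP position; "eef_rot": TCP orientation; "ft_force": force on the tool from outside, world axes, zero at the start; "wrist_torque": the same for the moment, N m; "opening": opening from 0.0 (shut) to 1.0 (fully open); "finger_force": force on a finger pad.
Only numpy, scipy, OpenCV 4.12 (cv2) and the standard library are available. Lean on these libraries where they do the work, as an engineer would, in place of code of your own. Each camera call takes 0.05 s, during which the arm holds its last target. There are 200 camera calls.

## Working session

There is one attempt and no reset: what is moved stays moved. The work goes in short steps, Python scripts to look and compute and a tool call to move; the robot and the scene stay as the last step left them, time stands still between calls to the robot, and variables do not carry over. Pictures are saved under pics/ and viewed, at most 10 in all, crops included, and the job is handed in when it is done.

Besides the shell and the picture viewer there is one more tool, called after ">>>" as name(argument=value, ...) on one line, values as JSON. play_rows: Moves the arm, as the interface text tells. Its arguments: {"type":"object","properties":{"deltas":{"type":"array"},"squeeze":{"type":"number"}},"required":["deltas"]}

```bash
mkdir -p pics; cat > h.py <<'E'
import numpy as np,cv2
from rig import r
def w2c(name,s=None):
    p=r.camera_params(name)
    if name=="wrist":
        T=np.eye(4);T[:3,:3]=s["eef_rot"];T[:3,3]=s["eef_pos"]
        return p,np.linalg.inv(T@np.array(p["T_tool_cam"]))
    return p,np.array(p["world_to_cam"])
def cloud(name,d,s=None):
    p,M=w2c(name,s); v,u=np.mgrid[:480,:640]
    P=np.stack([(u-p["cx"])/p["fx"]*d,-(v-p["cy"])/p["fy"]*d,-d,np.ones_like(d)],-1)
    return (P@np.linalg.inv(M).T)[...,:3]
def proj(name,X,s=None):
    p,M=w2c(name,s);c=M@np.append(X,1);return p["cx"]+p["fx"]*c[0]/-c[2],p["cy"]-p["fy"]*c[1]/-c[2]
E
python3 - <<'E'
from h import *
s=r.read_state();print(s["time"],s["ft_force"],s["eef_rot"])
for n in["scene","top"]:
    im,d=r.capture(n);cv2.imwrite(f"pics/{n}.png",im);X=cloud(n,d)
    print(n,r.camera_params(n))
    for l in["radio","handle","pivot","gauge","jar","mug","candle_tall","book_high","plate","remote"]:
        for q in r.silhouettes(l,n)[:1]:
            m=q["region"]&(d>0);print(l,round(q["confidence"],2),np.round(q["bbox"]),np.round(np.median(X[m],0),3),np.round(np.percentile(X[m],[2,98],0),3).tolist())
E
```

```text
0.0 [ 0.19880694  0.51784131 -0.3609678 ] [[ 9.57152608e-01  2.89583628e-01 -4.55417971e-04]
 [ 2.89583967e-01 -9.57150789e-01  1.86904049e-03]
 [ 1.05339855e-04 -1.92083872e-03 -9.99998150e-01]]
scene {'fx': 475.76332605239895, 'fy': 475.76332605239895, 'cx': 321.5718399938041, 'cy': 239.2317111098778, 'world_to_cam': array([[ 0.21625458,  0.97619984, -0.01636551, -0.14739507],
       [-0.74305056,  0.17543279,  0.64583218,  0.36924267],
       [ 0.63333231, -0.12750376,  0.76330398, -1.62240982],
       [ 0.        ,  0.        ,  0.        ,  1.        ]])}
radio 0.77 [369. 231. 114.  88.] [0.572 0.145 0.098] [[0.459, 0.028, 0.015], [0.63, 0.282, 0.102]]
handle 0.49 [389. 208.  11.  18.] [0.556 0.198 0.14 ] [[0.532, 0.187, 0.135], [0.58, 0.212, 0.146]]
pivot 0.59 [389. 211.  15.  25.] [0.57  0.195 0.139] [[0.528, 0.178, 0.105], [0.593, 0.219, 0.145]]
jar 0.64 [361. 287.  41.  66.] [0.759 0.071 0.122] [[0.702, 0.035, 0.009], [0.776, 0.115, 0.152]]
mug 0.96 [441. 261.  42.  46.] [0.689 0.298 0.053] [[0.643, 0.259, -0.001], [0.723, 0.349, 0.09]]
candle_tall 0.77 [459. 187.  33.  41.]
[... 753 characters left out ...]
io 0.89 [264. 261. 106.  78.] [0.526 0.147 0.098] [[0.444, 0.035, 0.001], [0.617, 0.278, 0.105]]
handle 0.61 [246. 251.  12.  16.] [0.548 0.2   0.141] [[0.528, 0.189, 0.135], [0.573, 0.212, 0.148]]
jar 0.59 [295. 189.  36.  43.] [0.712 0.076 0.145] [[0.685, 0.038, 0.006], [0.763, 0.118, 0.155]]
mug 0.66 [211. 209.  38.  39.] [0.682 0.306 0.033] [[0.64, 0.259, -0.003], [0.718, 0.35, 0.092]]
candle_tall 0.55 [155. 284.  42.  30.] [0.468 0.428 0.125] [[0.44, 0.408, 0.012], [0.499, 0.499, 0.135]]
book_high 0.63 [400. 230.  72.  81.] [ 0.614 -0.209  0.053] [[0.517, -0.29, 0.036], [0.715, -0.129, 0.06]]
plate 0.66 [171. 275.  71.  77.] [0.509 0.412 0.011] [[0.41, 0.334, 0.0], [0.603, 0.526, 0.02]]
```

```bash
python3 - <<'E'
import cv2,numpy as np
a=cv2.imread("pics/top.png")[195:320,190:330];b=cv2.imread("pics/scene.png")[170:295,310:450]
cv2.imwrite("pics/crop.png",cv2.resize(np.vstack([np.hstack([a,b])]),None,fx=2.8,fy=2.8*1.0,interpolation=cv2.INTER_CUBIC))
E
```

```text
(no output)
```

View pics/crop.png

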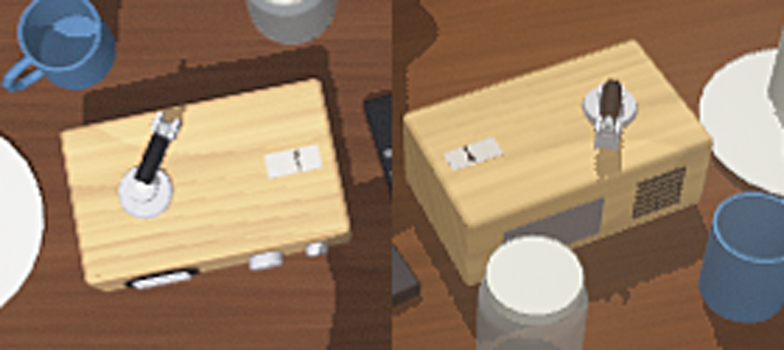

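View pics/top.png

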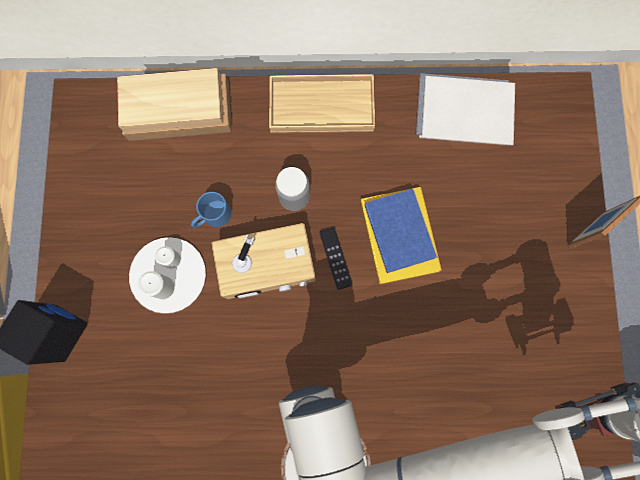

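The top crop shows the handle lying folded from the foot (145,190) to the ears (170,125). So the pivot points to world +x, slightly −y. The full view shows a clear path above the table. Next I'll get the wrist camera geometry.

```bash
python3 -c "
from h import *
print(r.camera_params('wrist'))"
```

```text
{'fx': 388.2518305324328, 'fy': 388.2518305324328, 'cx': 321.3803298602484, 'cy': 230.81335914632248, 'T_tool_cam': array([[-1.09234898e-03,  9.58209131e-01,  2.86066544e-01,
         7.92120799e-02],
       [ 9.99998973e-01,  1.31200148e-03, -5.76173453e-04,
        -5.50851423e-04],
       [-9.27414393e-04,  2.86065620e-01, -9.58209581e-01,
        -1.61409366e-01],
       [ 0.00000000e+00,  0.00000000e+00,  0.00000000e+00,
         1.00000000e+00]])}
```

>>> play_rows(deltas=[[1, 1, 1, 0, 0, 1, 87], [1, 1, 1, 0, 0, 1, 87], [1, 1, 1, 0, 0, 1, 87], [1, 1, 1, 0, 0, 1, 87], [1, 1, 0, 0, 0, 1, 87], [1, 1, 0, 0, 0, 1, 87], [1, 1, 0, 0, 0, 1, 87], [1, 1, 0, 0, 0, 1, 87], [1, 1, 0, 0, 0, 1, 87], [1, 1, 0, 0, 0, 1, 87]])

```text
time: 1.93
eef_pos: [0.4478, -0.2996, 0.3192]
eef_rot: [[0.39, 0.921, 0.001], [0.921, -0.39, -0.0], [-0.0, 0.001, -1.0]]
ft_force: [0.3, -0.8, 0.6]
opening: 0.988
finger_force: 0.0
```

>>> play_rows(deltas=[[0, 1, 0, 0, 0, 1, 87], [0, 1, 0, 0, 0, 1, 87], [0, 1, 0, 0, 0, 1, 87], [0, 1, 0, 0, 0, 1, 87], [0, 1, 0, 0, 0, 1, 87], [0, 1, 0, 0, 0, 1, 87], [0, 1, 0, 0, 0, 1, 87], [0, 1, 0, 0, 0, 1, 87], [0, 1, 0, 0, 0, 1, 87], [0, 1, 0, 0, 0, 1, 87]])

```text
time: 2.77
eef_pos: [0.4464, 0.0001, 0.3191]
eef_rot: [[-0.455, 0.89, 0.001], [0.89, 0.455, -0.0], [-0.0, 0.001, -1.0]]
ft_force: [0.4, 0.5, 0.3]
opening: 0.985
finger_force: 0.0
```

>>> play_rows(deltas=[[0.4, 1, 0, 0, 0, 1, 87], [0.4, 1, 0, 0, 0, 1, 87], [0.4, 1, 0, 0, 0, 1, 87], [0.4, 1, 0, 0, 0, 1, 87], [0, 1, 0, 0, 0, 1, 87], [0, 0, 0, 0, 0, 1, 87], [0, 0, 0, 0, 0, 1, 87], [0, 0, 0, 0, 0, 1, 87], [0, 0, 0, 0, 0, 0, 87], [0, 0, 0, 0, 0, 0, 87]])

```text
time: 3.6
eef_pos: [0.4947, 0.1487, 0.3189]
eef_rot: [[-0.918, 0.396, 0.0], [0.396, 0.918, 0.0], [-0.0, 0.0, -1.0]]
ft_force: [1.8, -0.4, -0.3]
opening: 0.996
finger_force: 0.0
```

```bash
python3 - <<'E'
from h import *
s=r.read_state();im,d=r.capture("wrist");cv2.imwrite("pics/w1.png",im);np.savez("w1.npz",d=d,p=s["eef_pos"],R=s["eef_rot"])
X=cloud("wrist",d,s)
for l in["radio","handle","axle","pivot","gauge"]:
    for q in r.silhouettes(l,"wrist")[:2]:
        m=q["region"]&(d>0);print(l,round(q["confidence"],2),np.round(q["bbox"]),np.round(np.median(X[m],0),4),np.round(np.percentile(X[m],[2,98],0),3).tolist())
        if l=="handle":
            v,u=np.nonzero(m);P=X[m];P=P[P[:,2]>.137];c=P.mean(0);w,V=np.linalg.eigh(np.cov((P-c)[:,:2].T));a=V[:,1];t=(P-c)[:,:2]@a
            print("axis",a,c,[(c[:2]+a*k).round(4) for k in(t.min(),t.max())],np.percentile(P[:,2],[5,50,95]))
# foot: points at z~.106, near
m=(X[...,2]>.103)&(X[...,2]<.109)&(np.linalg.norm(X[...,:2]-[.53,.21],axis=2)<.05)&(d>0)
print("foot",m.sum(),np.round(np.median(X[m],0),4))
m=(abs(X[...,2]-.1)<.003)&(np.linalg.norm(X[...,:2]-[.53,.145],axis=2)<.2)
print("top",cv2.minAreaRect(X[m][:,:2].astype(np.float32)))
E
```

```text
radio 0.82 [345. 214. 278. 245.] [0.5194 0.1561 0.0992] [[0.445, 0.04, 0.061], [0.611, 0.279, 0.101]]
radio 0.38 [395. 234.  27.  86.] [0.5453 0.2026 0.139 ] [[0.512, 0.181, 0.116], [0.587, 0.223, 0.144]]
handle 0.77 [398. 239.  21.  58.] [0.5469 0.2022 0.1414] [[0.526, 0.189, 0.133], [0.576, 0.216, 0.144]]
axis [-0.92645017  0.37641744] [0.54889449 0.20209636 0.14127431] [array([0.5776, 0.1904]), array([0.526 , 0.2114])] [0.13788373 0.14166916 0.14378056]
handle 0.26 [500. 275.  96. 103.] [0.6779 0.3066 0.0555] [[0.636, 0.261, 0.003], [0.717, 0.352, 0.09]]<stdin>:8: RuntimeWarning: Mean of empty slice.
  ret = um.true_divide(
  avg = a.mean(axis, **keepdims_kw)
<stdin>:8: RuntimeWarning: Degrees of freedom <= 0 for slice
  c *= np.true_divide(1, fact)
  c *= np.true_divide(1, fact)
Traceback (most recent call last):
ValueError: zero-size array to reduction operation minimum which has no identity
```

View pics/w1.png

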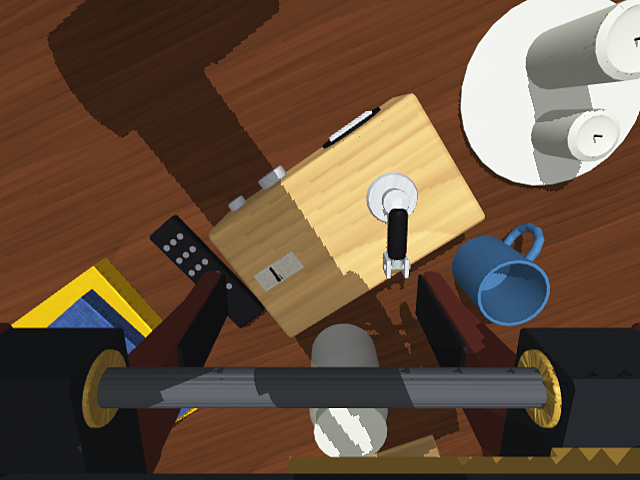

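The wrist view shows the handle from its tip at (398,208) to the ears at (397,265). The foot disc is centred near (392,197), and the tool x axis is already parallel to the handle. I'll fit the axle now.

```bash
python3 - <<'E'
from h import *
z=np.load("w1.npz");s=dict(eef_pos=z["p"],eef_rot=z["R"]);d=z["d"];X=cloud("wrist",d,s)
def circ(X,c0):
    m=(X[...,2]>.1035)&(X[...,2]<.1085)&(np.linalg.norm(X[...,:2]-c0,axis=2)<.035)
    P=X[m][:,:2].astype(np.float32);c,rad=cv2.minEnclosingCircle(P)
    # keep inliers of largest comp
    print(m.sum(),"foot",np.round(c,4),round(rad,4),np.percentile(P,[1,99],0).round(4).tolist())
circ(X,np.array([.52,.213]))
# image based: white disc; project circle z=.106 edges by colour
im=cv2.imread("pics/w1.png").astype(int)
p,M=w2c("wrist",s);C=np.linalg.inv(M)
v,u=np.mgrid[:480,:640]
D=np.stack([(u-p["cx"])/p["fx"],-(v-p["cy"])/p["fy"],-np.ones_like(u)],-1)@C[:3,:3].T;o=C[:3,3]
def plane(h): return o+D*((h-o[2])/D[...,2])[...,None]
Y=plane(.106);sat=im.max(2)-im.min(2)
m=(sat<30)&(im.max(2)>120)&(np.linalg.norm(Y[...,:2]-[.52,.213],axis=2)<.036)&(v<225)
P=Y[m][:,:2];print("white",m.sum(),np.round(cv2.minEnclosingCircle(P.astype(np.float32))[0],4),cv2.minEnclosingCircle(P.astype(np.float32))[1])
m=(im.max(2)<75)&(u>380)&(u<420)&(v>195)&(v<285);P=plane(.137)[m][:,:2]
print("dark",m.sum(),cv2.minAreaRect(P.astype(np.float32)))
m=(X[...,2]>.12)&(u>375)&(u<420)&(v>180)&(v<290);print("ridge/ears",cv2.minAreaRect(X[m][:,:2].astype(np.float32)),m.sum())
a=np.array([.926,-.376]);c=np.array([.549,.202])
for h in np.arange(200,284,4):
    q=m[h];print(h,q.sum(), np.round(((X[h][q][:,:2]-c)@a).mean(),4) if q.any() else "",np.round(((X[h][q][:,:2]-c)@[.376,.926]).mean(),4) if q.any() else "",np.round(X[h][q][:,2].max(),4) if q.any() else "")
E
```

```text
1145 foot [0.5227 0.2132] 0.0246 [[0.4994, 0.1903], [0.5419, 0.2363]]
white 1786 [0.5216 0.2128] 0.02546289563179016
dark 1200 ((0.5578370094299316, 0.20294789969921112), (0.0365566685795784, 0.08366519212722778), 68.516845703125)
ridge/ears ((0.506791889667511, 0.20251035690307617), (0.04614679887890816, 0.1671433001756668), 89.23528289794922) 1886
200 26 -0.0305 0.0003 0.1247
204 26 -0.0267 0.0003 0.1251
208 23 -0.0235 0.0003 0.1315
212 20 -0.0228 -0.0005 0.1421
216 20 -0.0195 -0.0008 0.1434
220 20 -0.0158 -0.0007 0.1441
224 20 -0.0122 -0.0006 0.1443
228 20 -0.0134 -0.0039 0.4803
232 20 -0.0045 -0.0003 0.1436
236 19 -0.0009 -0.0007 0.1438
240 19 0.0031 -0.0006 0.1439
244 19 -0.0053 -0.0078 0.4803
248 19 0.0108 -0.0003 0.1442
252 20 0.015 -0.0005 0.1445
256 23 0.0198 -0.0014 0.1439
260 25 0.0239 -0.0002 0.1415
264 27 0.0277 -0.0002 0.1421
268 28 0.0266 -0.0025 0.4803
272 13 0.0355 0.0008 0.1429
276 12 0.0258 -0.0038 0.3198
280 3 -0.0608 -0.0394 0.4803
```

>>> play_rows(deltas=[[0.75, 0.95, 0, 0, 0, 0.15, 50], [0.75, 0.95, -1, 0, 0, 0.15, 50], [0, 0, -1, 0, 0, 0, 50], [0, 0, -1, 0, 0, 0, 50], [0, 0, -1, 0, 0, 0, 50], [0, 0, -1, 0, 0, 0, 50], [0, 0, -0.6, 0, 0, 0, 50], [0, 0, -0.5, 0, 0, 0, 50], [0, 0, 0, 0, 0, 0, 50], [0, 0, 0, 0, 0, 0, 50]])

```text
time: 4.58
eef_pos: [0.5367, 0.2021, 0.1388]
eef_rot: [[-0.929, 0.37, -0.002], [0.37, 0.929, -0.0], [0.001, -0.001, -1.0]]
ft_force: [0.2, -0.1, 1.4]
opening: 0.568
finger_force: 0.0
```

>>> play_rows(deltas=[[0.1, 0.13, -0.35, 0, 0, 0, 50], [0, 0, -0.35, 0, 0, 0, 50], [0, 0, 0, 0, 0, 0, 50], [0, 0, 0, 0, 0, 0, 50]])

```text
time: 4.92
eef_pos: [0.5399, 0.2062, 0.1176]
eef_rot: [[-0.929, 0.369, -0.001], [0.369, 0.929, -0.0], [0.001, -0.001, -1.0]]
ft_force: [0.5, -0.0, 0.1]
opening: 0.569
finger_force: 0.0
```

>>> play_rows(deltas=[[0, 0, 0, 0, 0, 0, 10], [0, 0, 0, 0, 0, 0, 10], [0, 0, 0, 0, 0, 0, 10], [0, 0, 0, 0, 0, 0, 10], [0, 0, 0, 0, 0, 0, 10], [0, 0, 0, 0, 0, 0, 10], [0, 0, 0, 0, 0, 0, 10], [0, 0, 0, 0, 0, 0, 10]], squeeze=12)

```text
time: 5.58
eef_pos: [0.5402, 0.2062, 0.1185]
eef_rot: [[-0.929, 0.369, 0.0], [0.369, 0.929, -0.0], [-0.0, -0.0, -1.0]]
ft_force: [-0.3, -0.6, 1.8]
opening: 0.197
finger_force: 12.0
```

>>> play_rows(deltas=[[0.02, -0.01, 0.24, 0, 0, 0, 10], [0.06, -0.02, 0.23, 0, 0, 0, 10], [0.09, -0.04, 0.22, 0, 0, 0, 10], [0.13, -0.05, 0.2, 0, 0, 0, 10], [0.16, -0.06, 0.17, 0, 0, 0, 10], [0.18, -0.07, 0.14, 0, 0, 0, 10], [0.2, -0.08, 0.1, 0, 0, 0, 10], [0.22, -0.09, 0.06, 0, 0, 0, 10], [0.22, -0.09, 0.02, 0, 0, 0, 10], [0, 0, 0, 0, 0, 0, 10]])

```text
time: 6.42
eef_pos: [0.5799, 0.1907, 0.1617]
eef_rot: [[-0.929, 0.37, 0.002], [0.37, 0.929, 0.001], [-0.002, 0.001, -1.0]]
ft_force: [-3.1, 0.8, 4.7]
opening: 0.198
finger_force: 12.0
```

>>> play_rows(deltas=[[0, 0, 0, 0, 0, 0, 10], [0, 0, 0, 0, 0, 0, 10], [0, 0, 0, 0, 0, 0, 10]])

```text
time: 6.67
eef_pos: [0.5796, 0.1908, 0.1616]
eef_rot: [[-0.929, 0.37, 0.004], [0.37, 0.929, 0.0], [-0.004, 0.002, -1.0]]
ft_force: [-1.0, -1.8, 5.3]
opening: 0.2
finger_force: 12.0
```

```bash
python3 - <<'E'
from h import *
o=[]
for n in["scene","top"]:
    im,d=r.capture(n);cv2.imwrite(f"pics/{n}2.png",im)
    u,v=map(int,proj(n,[.578,.19,.16]));o.append(cv2.resize(im[v-60:v+60,u-60:u+60],(380,380),interpolation=3))
s=r.read_state();im,d=r.capture("wrist");cv2.imwrite("pics/w2.png",im)
cv2.imwrite("pics/c2.png",np.hstack(o))
E
```

```text
(no output)
```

View pics/c2.png

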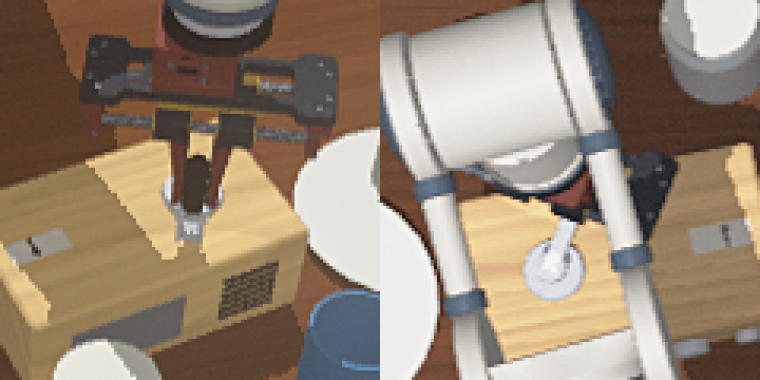

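Both crops show the handle standing upright between the fingers, with the arm bar running from the foot out to it. Next I'll slide the fingers down the sleeve to gauge pad friction.

>>> play_rows(deltas=[[0, 0, -0.1, 0, 0, 0, 10], [0, 0, -0.1, 0, 0, 0, 10], [0, 0, 0, 0, 0, 0, 10]], squeeze=8)

```text
time: 7.07
eef_pos: [0.5802, 0.1909, 0.1573]
eef_rot: [[-0.929, 0.37, 0.007], [0.37, 0.929, 0.001], [-0.007, 0.003, -1.0]]
ft_force: [-0.4, -1.1, 9.9]
opening: 0.206
finger_force: 8.0
```

Grip 8 N slides at about 10 N, which makes a good force limiter along the pads. I'll work out rows for the first safe half turn, turning the tool at the same time so its x axis ends up along the tangent.

```bash
cat > arc.py <<'E'
import sys
from h import *
C=np.array([.5228,.2128]);R=.0600
def go(n,step,wz):
    s=r.read_state();p=np.array(s["eef_pos"])[:2];th=np.degrees(np.arctan2(*(p-C)[::-1]));x=np.array(s["eef_rot"])[:2,0]
    print("t",s["time"],"theta",round(th,2),"rad",round(np.linalg.norm(p-C),4),"yaw",round(np.degrees(np.arctan2(x[1],x[0])),2),"q6",round(s["joints"][5],2),"z",round(s["eef_pos"][2],4),"F",np.round(s["ft_force"],1))
    for i in range(1,n+1):
        a=np.radians(th+step*i);q=C+R*np.array([np.cos(a),np.sin(a)]);print(list(np.round((q-p)/.03,2)),end=" ");p=p+np.round((q-p)/.03,2)*.03
if __name__=="__main__":go(int(sys.argv[1]),float(sys.argv[2]),0)
E
python3 arc.py 20 -9
```

```text
t 7.0667 theta -20.87 rad 0.0615 yaw 158.31 q6 -0.93 z 0.1573 F [-0.4 -1.1  9.9]
[np.float64(-0.18), np.float64(-0.27)] [np.float64(-0.18), np.float64(-0.26)] [np.float64(-0.21), np.float64(-0.22)] [np.float64(-0.25), np.float64(-0.19)] [np.float64(-0.28), np.float64(-0.16)] [np.float64(-0.29), np.float64(-0.1)] [np.float64(-0.31), np.float64(-0.06)] [np.float64(-0.31), np.float64(-0.01)] [np.float64(-0.32), np.float64(0.04)] [np.float64(-0.3), np.float64(0.09)] [np.float64(-0.28), np.float64(0.14)] [np.float64(-0.26), np.float64(0.17)] [np.float64(-0.23), np.float64(0.22)] [np.float64(-0.19), np.float64(0.25)] [np.float64(-0.15), np.float64(0.27)] [np.float64(-0.11), np.float64(0.3)] [np.float64(-0.05), np.float64(0.31)] [np.float64(-0.01), np.float64(0.31)] [np.float64(0.04), np.float64(0.31)] [np.float64(0.09), np.float64(0.3)]
```

>>> play_rows(deltas=[[-0.18, -0.27, 0, 0, 0, 1, 10], [-0.18, -0.26, 0, 0, 0, 1, 10], [-0.21, -0.22, 0, 0, 0, 1, 10], [-0.25, -0.19, 0, 0, 0, 1, 10], [-0.28, -0.16, 0, 0, 0, 1, 10], [-0.29, -0.1, 0, 0, 0, 1, 10], [-0.31, -0.06, 0, 0, 0, 1, 10], [-0.31, -0.01, 0, 0, 0, 1, 10], [0, 0, 0, 0, 0, 0, 10], [0, 0, 0, 0, 0, 0, 10]], squeeze=12)

```text
time: 7.9
eef_pos: [0.5199, 0.1551, 0.1567]
eef_rot: [[-0.949, -0.316, 0.008], [-0.316, 0.949, 0.005], [-0.009, 0.002, -1.0]]
ft_force: [2.1, 6.1, 7.0]
opening: 0.203
finger_force: 12.1
```

```bash
python3 arc.py 10 -9
```

```text
t 7.9 theta -92.9 rad 0.0578 yaw -161.56 q6 -1.67 z 0.1567 F [2.1 6.1 7. ]
[np.float64(-0.31), np.float64(-0.03)] [np.float64(-0.31), np.float64(0.08)] [np.float64(-0.28), np.float64(0.14)] [np.float64(-0.26), np.float64(0.18)] [np.float64(-0.23), np.float64(0.21)] [np.float64(-0.19), np.float64(0.25)] [np.float64(-0.15), np.float64(0.28)] [np.float64(-0.1), np.float64(0.29)] [np.float64(-0.06), np.float64(0.31)] [np.float64(-0.01), np.float64(0.31)]
```

```bash
sed -i 's/.5228,.2128/.5228,.2150/' arc.py; python3 arc.py 10 -9
```

```text
t 7.9 theta -92.79 rad 0.06 yaw -161.56 q6 -1.67 z 0.1567 F [2.1 6.1 7. ]
[np.float64(-0.31), np.float64(0.04)] [np.float64(-0.3), np.float64(0.09)] [np.float64(-0.29), np.float64(0.13)] [np.float64(-0.26), np.float64(0.18)] [np.float64(-0.22), np.float64(0.21)] [np.float64(-0.2), np.float64(0.25)] [np.float64(-0.15), np.float64(0.28)] [np.float64(-0.1), np.float64(0.29)] [np.float64(-0.06), np.float64(0.31)] [np.float64(-0.01), np.float64(0.31)]
```

>>> play_rows(deltas=[[-0.31, 0.1, 0, 0, 0, 1, 10], [-0.3, 0.09, 0, 0, 0, 1, 10], [-0.29, 0.13, 0, 0, 0, 1, 10], [-0.26, 0.18, 0, 0, 0, 1, 10], [-0.22, 0.21, 0, 0, 0, 1, 10], [-0.2, 0.25, 0, 0, 0, 1, 10], [-0.15, 0.28, 0, 0, 0, 1, 10], [-0.1, 0.29, 0, 0, 0, 1, 10], [0, 0, 0, 0, 0, 0, 10], [0, 0, 0, 0, 0, 0, 10]])

```text
time: 8.73
eef_pos: [0.4669, 0.1998, 0.1566]
eef_rot: [[-0.524, -0.851, 0.012], [-0.852, 0.524, 0.002], [-0.008, -0.009, -1.0]]
ft_force: [8.4, 2.3, 4.0]
opening: 0.204
finger_force: 12.1
```

```bash
python3 arc.py 4 -9
```

```text
t 8.7333 theta -164.78 rad 0.0579 yaw -121.62 q6 -2.25 z 0.1566 F [8.4 2.3 4. ]
[np.float64(-0.13), np.float64(0.29)] [np.float64(-0.01), np.float64(0.31)] [np.float64(0.04), np.float64(0.31)] [np.float64(0.09), np.float64(0.31)]
```

```bash
sed -i 's/.5228,.2150/.5250,.2165/;s/R=.0600/R=.0602/' arc.py; python3 arc.py 5 -8
```

```text
t 8.7333 theta -163.96 rad 0.0604 yaw -121.62 q6 -2.25 z 0.1566 F [8.4 2.3 4. ]
[np.float64(-0.05), np.float64(0.28)] [np.float64(-0.02), np.float64(0.28)] [np.float64(0.02), np.float64(0.27)] [np.float64(0.06), np.float64(0.28)] [np.float64(0.09), np.float64(0.26)]
```

>>> play_rows(deltas=[[0.05, 0.28, 0, 0, 0, 1, 10], [-0.02, 0.28, 0, 0, 0, 1, 10], [0.02, 0.27, 0, 0, 0, 0, 10], [0.06, 0.28, 0, 0, 0, 0, 10], [0.09, 0.26, 0, 0, 0, 0, 10], [0, 0, 0, 0, 0, 0, 10], [0, 0, 0, 0, 0, 0, 10], [0, 0, 0, 0, 0, 0, 10]], squeeze=8)

```text
time: 9.4
eef_pos: [0.4695, 0.241, 0.1562]
eef_rot: [[-0.368, -0.93, 0.003], [-0.93, 0.368, 0.002], [-0.003, -0.002, -1.0]]
ft_force: [-6.2, 1.2, 9.3]
opening: 0.206
finger_force: 8.0
```

```bash
python3 arc.py 4 -5
```

```text
t 9.4 theta 156.22 rad 0.0607 yaw -111.61 q6 -2.36 z 0.1562 F [-6.2  1.2  9.3]
[np.float64(0.09), np.float64(0.15)] [np.float64(0.09), np.float64(0.15)] [np.float64(0.11), np.float64(0.14)] [np.float64(0.11), np.float64(0.13)]
```

```bash
sed -i 's/.5250,.2165/.5245,.2167/;s/R=.0602/R=.0600/' arc.py
python3 - <<'E'
s=open('arc.py').read()
s=s.replace('''    for i in''','''    F=np.array(s["ft_force"])[:2];u=(p-C)/np.linalg.norm(p-C);t=np.array([u[1],-u[0]]);fr=F@u
    print("radial F",round(fr,1),"tang F",round(F@t,1),"err of x axis to tangent",round(np.degrees(np.arcsin(x@u)),1))
    p=p-np.clip(fr/3000,-.003,.003)*u
    for i in''').replace("print(list(np.round((q-p)/.03,2)),end=","print(np.round((q-p)/.03,2).tolist(),end=")
open('arc.py','w').write(s)
E
python3 arc.py 5 -5
```

```text
t 9.4 theta 156.21 rad 0.0602 yaw -111.61 q6 -2.36 z 0.1562 F [-6.2  1.2  9.3]
radial F 6.2 tang F -1.4 err of x axis to tangent -2.2
[0.02, 0.18] [0.09, 0.15] [0.1, 0.14] [0.12, 0.13] [0.12, 0.12]
```

>>> play_rows(deltas=[[0.02, 0.18, 0.05, 0, 0, -1, 10], [0.09, 0.15, 0, 0, 0, -1, 10], [0.1, 0.14, 0, 0, 0, -1, 10], [0.12, 0.13, 0, 0, 0, -1, 10], [0.12, 0.12, 0, 0, 0, -1, 10], [0, 0, 0, 0, 0, 0, 10], [0, 0, 0, 0, 0, 0, 10]])

```text
time: 9.98
eef_pos: [0.4847, 0.2605, 0.1564]
eef_rot: [[-0.729, -0.685, 0.005], [-0.685, 0.729, -0.002], [-0.003, -0.004, -1.0]]
ft_force: [2.5, -4.1, 3.0]
opening: 0.204
finger_force: 8.0
```

```bash
python3 arc.py 4 -5
```

```text
t 9.9833 theta 132.27 rad 0.0592 yaw -136.76 q6 -1.89 z 0.1564 F [ 2.5 -4.1  3. ]
radial F -4.7 tang F -0.9 err of x axis to tangent -1.0
[0.15, 0.09] [0.15, 0.1] [0.15, 0.09] [0.16, 0.07]
```

>>> play_rows(deltas=[[0.15, 0.09, 0, 0, 0, -1, 10], [0.15, 0.1, 0, 0, 0, -1, 10], [0.15, 0.09, 0, 0, 0, -1, 10], [0, 0, 0, 0, 0, 0, 10], [0, 0, 0, 0, 0, 0, 10]])

```text
time: 10.4
eef_pos: [0.498, 0.2686, 0.1564]
eef_rot: [[-0.881, -0.473, 0.004], [-0.473, 0.881, -0.002], [-0.003, -0.004, -1.0]]
ft_force: [1.1, -4.1, 3.6]
opening: 0.207
finger_force: 8.0
```

```bash
python3 arc.py 4 -5
```

```text
t 10.4 theta 117.06 rad 0.0583 yaw -151.78 q6 -1.63 z 0.1564 F [ 1.1 -4.1  3.6]
radial F -4.1 tang F -0.8 err of x axis to tangent -1.2
[0.15, 0.08] [0.17, 0.06] [0.17, 0.04] [0.17, 0.03]
```

```bash
python3 - <<'E'
import numpy as np;from scipy.optimize import least_squares as L
P=np.array([[.5802,.1909],[.5199,.1551],[.4669,.1998],[.4695,.241],[.4847,.2605],[.498,.2686]])
for R in(.06,None):
    f=lambda x:np.linalg.norm(P-x[:2],axis=1)-(R or x[2]);s=L(f,[.524,.215,.06]);print(s.x,f(s.x)*1e3)
E
```

```text
[0.52457911 0.21513408 0.06      ] [ 0.67103508  0.21615119 -0.31739526  0.85025652  0.40206744 -0.29193168]
[0.52483278 0.21520316 0.06034093] [ 0.1253617  -0.03569548 -0.39542666  0.70980942  0.1771934  -0.58124233]
```

Good fit. I'll take the centre as (0.5247, 0.2152) and continue.

```bash
sed -i 's/.5245,.2167/.5247,.2150/;s/R=.0600/R=.0601/;s/fr\/3000/fr\/5000/' arc.py;  python3 arc.py 3 -5
```

```text
t 10.4 theta 116.5 rad 0.0599 yaw -151.78 q6 -1.63 z 0.1564 F [ 1.1 -4.1  3.6]
radial F -4.1 tang F -0.8 err of x axis to tangent -1.7
[0.17, 0.05] [0.16, 0.06] [0.17, 0.04]
```

>>> play_rows(deltas=[[0.17, 0.05, 0, 0, 0, -1, 10], [0.16, 0.06, 0, 0, 0, -1, 10], [0.17, 0.04, 0, 0, 0, -1, 10], [0, 0, 0, 0, 0, 0, 10], [0, 0, 0, 0, 0, 0, 10]])

```text
time: 10.82
eef_pos: [0.5127, 0.273, 0.1564]
eef_rot: [[-0.974, -0.229, 0.003], [-0.229, 0.974, -0.002], [-0.003, -0.003, -1.0]]
ft_force: [-0.7, -5.6, 4.5]
opening: 0.204
finger_force: 8.0
```

```bash
python3 arc.py 3 -5
```

```text
t 10.8167 theta 101.71 rad 0.0592 yaw -166.78 q6 -1.37 z 0.1564 F [-0.7 -5.6  4.5]
radial F -5.4 tang F -1.9 err of x axis to tangent -1.5
[0.17, 0.02] [0.18, 0.01] [0.17, 0.0]
```

>>> play_rows(deltas=[[0.17, -0.04, 0, 0, 0, -1, 10], [0.18, 0.01, 0, 0, 0, -1, 10], [0.17, 0.0, 0, 0, 0, -1, 10], [0, 0, 0, 0, 0, 0, 10], [0, 0, 0, 0, 0, 0, 10]])

```text
time: 11.23
eef_pos: [0.5277, 0.2732, 0.1564]
eef_rot: [[-1.0, 0.029, 0.002], [0.029, 1.0, -0.0], [-0.002, -0.0, -1.0]]
ft_force: [-1.0, -3.0, 5.3]
opening: 0.202
finger_force: 8.0
```

```bash
sed -i 's/.5247,.2150/.5247,.2144/' arc.py;  python3 arc.py 3 -5
```

```text
t 11.2333 theta 87.1 rad 0.0589 yaw 178.34 q6 -1.12 z 0.1564 F [-1.  -3.   5.3]
radial F -3.1 tang F -0.8 err of x axis to tangent -1.2
[0.18, 0.0] [0.17, -0.03] [0.17, -0.04]
```

>>> play_rows(deltas=[[0.18, -0.01, 0, 0, 0, -1, 10], [0.17, -0.03, 0, 0, 0, -1, 10], [0.17, -0.05, 0, 0, 0, -1, 10], [0, 0, 0, 0, 0, 0, 10], [0, 0, 0, 0, 0, 0, 10]])

```text
time: 11.65
eef_pos: [0.543, 0.27, 0.1563]
eef_rot: [[-0.958, 0.287, 0.002], [0.287, 0.958, -0.001], [-0.002, -0.0, -1.0]]
ft_force: [-2.7, -3.5, 5.8]
opening: 0.202
finger_force: 8.0
```

```bash
python3 arc.py 3 -5; python3 -c "
from h import *
im,d=r.capture('wrist');cv2.imwrite('pics/w3.png',im[150:480])"
```

```text
t 11.65 theta 71.83 rad 0.0586 yaw 163.33 q6 -0.87 z 0.1563 F [-2.7 -3.5  5.8]
radial F -4.2 tang F -1.5 err of x axis to tangent -1.5
[0.17, -0.04] [0.16, -0.07] [0.15, -0.09]
```

View pics/w3.png

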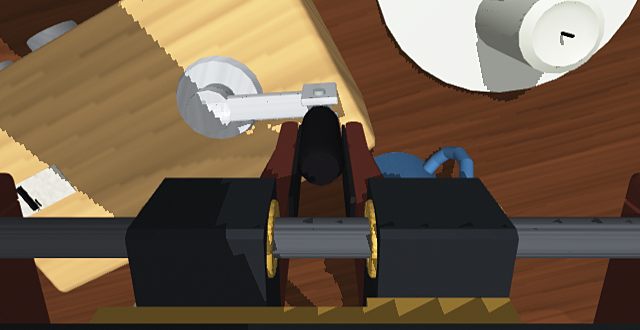

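The image shows the handle upright between the pads at (320,150), with the arm following. I'll continue.

>>> play_rows(deltas=[[0.17, -0.05, 0, 0, 0, -1, 10], [0.16, -0.07, 0, 0, 0, -1, 10], [0.15, -0.09, 0, 0, 0, -1, 10], [0, 0, 0, 0, 0, 0, 10], [0, 0, 0, 0, 0, 0, 10]])

```text
time: 12.12
eef_pos: [0.5568, 0.2633, 0.1562]
eef_rot: [[-0.851, 0.525, 0.0], [0.525, 0.851, -0.002], [-0.001, -0.002, -1.0]]
ft_force: [-4.3, -5.3, 6.3]
opening: 0.205
finger_force: 8.0
```

```bash
python3 arc.py 3 -5
```

```text
t 12.1167 theta 56.67 rad 0.0585 yaw 148.31 q6 -0.63 z 0.1562 F [-4.3 -5.3  6.3]
radial F -6.8 tang F -0.7 err of x axis to tangent -1.6
[0.15, -0.09] [0.13, -0.12] [0.12, -0.12]
```

>>> play_rows(deltas=[[0.13, -0.13, 0.03, 0, 0, -1, 10], [0.13, -0.12, 0, 0, 0, -1, 10], [0.12, -0.12, 0, 0, 0, -1, 10], [0, 0, 0, 0, 0, 0, 10], [0, 0, 0, 0, 0, 0, 10]])

```text
time: 12.53
eef_pos: [0.568, 0.2531, 0.1564]
eef_rot: [[-0.688, 0.725, -0.0], [0.725, 0.688, -0.0], [-0.0, -0.001, -1.0]]
ft_force: [-4.8, -2.6, 3.9]
opening: 0.201
finger_force: 8.0
```

```bash
sed -i 's/.5247,.2144/.5240,.2138/' arc.py; python3 arc.py 3 -5
```

```text
t 12.5333 theta 41.81 rad 0.059 yaw 133.5 q6 -0.39 z 0.1564 F [-4.8 -2.6  3.9]
radial F -5.3 tang F -1.2 err of x axis to tangent -1.7
[0.11, -0.13] [0.1, -0.15] [0.09, -0.15]
```

>>> play_rows(deltas=[[0.08, -0.15, 0, 0, 0, -1, 10], [0.1, -0.15, 0, 0, 0, -1, 10], [0.08, -0.15, 0, 0, 0, -1, 10], [0, 0, 0, 0, 0, 0, 10], [0, 0, 0, 0, 0, 0, 10]])

```text
time: 12.95
eef_pos: [0.5762, 0.2405, 0.1565]
eef_rot: [[-0.479, 0.878, 0.001], [0.878, 0.479, 0.001], [0.0, 0.001, -1.0]]
ft_force: [-1.7, 0.3, 3.8]
opening: 0.204
finger_force: 8.0
```

```bash
python3 arc.py 3 -5
```

```text
t 12.95 theta 27.07 rad 0.0586 yaw 118.62 q6 -0.16 z 0.1565 F [-1.7  0.3  3.8]
radial F -1.3 tang F -1.0 err of x axis to tangent -1.5
[0.11, -0.14] [0.06, -0.17] [0.04, -0.16]
```

>>> play_rows(deltas=[[0.08, -0.15, 0, 0, 0, -1, 10], [0.06, -0.17, 0, 0, 0, -1, 10], [0.04, -0.16, 0, 0, 0, -1, 10], [0, 0, 0, 0, 0, 0, 10], [0, 0, 0, 0, 0, 0, 10]])

```text
time: 13.37
eef_pos: [0.5815, 0.226, 0.1565]
eef_rot: [[-0.236, 0.972, 0.001], [0.972, 0.236, 0.001], [0.0, 0.001, -1.0]]
ft_force: [-2.3, 0.6, 4.6]
opening: 0.202
finger_force: 8.0
```

```bash
python3 arc.py 3 -5
```

```text
t 13.3667 theta 12.01 rad 0.0588 yaw 103.65 q6 0.08 z 0.1565 F [-2.3  0.6  4.6]
radial F -2.1 tang F -1.1 err of x axis to tangent -1.6
[0.06, -0.17] [0.01, -0.17] [0.0, -0.18]
```

>>> play_rows(deltas=[[0.03, -0.17, 0, 0, 0, -1, 10], [0.01, -0.17, 0, 0, 0, -1, 10], [0.0, -0.18, 0, 0, 0, -1, 10], [0, 0, 0, 0, 0, 0, 10], [0, 0, 0, 0, 0, 0, 10]])

```text
time: 13.78
eef_pos: [0.5828, 0.2104, 0.1565]
eef_rot: [[0.024, 1.0, 0.001], [1.0, -0.024, 0.001], [0.001, 0.001, -1.0]]
ft_force: [-1.1, 1.2, 4.9]
opening: 0.203
finger_force: 8.0
```

```bash
python3 arc.py 3 -5
```

```text
t 13.7833 theta -3.26 rad 0.0589 yaw 88.65 q6 0.31 z 0.1565 F [-1.1  1.2  4.9]
radial F -1.2 tang F -1.1 err of x axis to tangent -1.9
[0.01, -0.18] [-0.03, -0.17] [-0.05, -0.17]
```

>>> play_rows(deltas=[[-0.01, -0.18, 0, 0, 0, -1, 10], [-0.03, -0.17, 0, 0, 0, -1, 10], [-0.05, -0.17, 0, 0, 0, -1, 10], [0, 0, 0, 0, 0, 0, 10], [0, 0, 0, 0, 0, 0, 10]])

```text
time: 14.2
eef_pos: [0.5802, 0.1948, 0.1564]
eef_rot: [[0.281, 0.96, 0.001], [0.96, -0.281, 0.001], [0.001, 0.001, -1.0]]
ft_force: [-2.3, 2.6, 5.0]
opening: 0.203
finger_force: 8.0
```

```bash
python3 arc.py 3 -5
```

```text
t 14.2 theta -18.66 rad 0.0593 yaw 73.66 q6 0.55 z 0.1564 F [-2.3  2.6  5. ]
radial F -3.0 tang F -1.8 err of x axis to tangent -2.3
[-0.06, -0.17] [-0.07, -0.15] [-0.09, -0.15]
```

>>> play_rows(deltas=[[-0.06, -0.17, 0, 0, 0, -1, 10], [-0.07, -0.15, 0, 0, 0, -1, 10], [-0.09, -0.15, 0, 0, 0, -1, 10], [0, 0, 0, 0, 0, 0, 10], [0, 0, 0, 0, 0, 0, 10]])

```text
time: 14.62
eef_pos: [0.5736, 0.1807, 0.1564]
eef_rot: [[0.52, 0.854, 0.001], [0.854, -0.52, 0.001], [0.001, 0.0, -1.0]]
ft_force: [-1.6, 3.0, 5.2]
opening: 0.204
finger_force: 8.0
```

```bash
python3 arc.py 3 -5
```

```text
t 14.6167 theta -33.7 rad 0.0596 yaw 58.66 q6 0.8 z 0.1564 F [-1.6  3.   5.2]
radial F -3.0 tang F -1.7 err of x axis to tangent -2.4
[-0.11, -0.14] [-0.11, -0.13] [-0.13, -0.12]
```

>>> play_rows(deltas=[[-0.11, -0.14, 0, 0, 0, -0.6, 10], [-0.11, -0.13, 0, 0, 0, -1, 10], [-0.13, -0.12, 0, 0, 0, -1, 10], [0, 0, 0, 0, 0, 0, 10], [0, 0, 0, 0, 0, 0, 10]])

```text
time: 15.03
eef_pos: [0.5643, 0.1698, 0.1565]
eef_rot: [[0.699, 0.715, 0.004], [0.715, -0.699, 0.002], [0.004, 0.001, -1.0]]
ft_force: [3.4, 6.8, 3.2]
opening: 0.199
finger_force: 8.0
```

```bash
python3 arc.py 3 -5
```

```text
t 15.0333 theta -47.49 rad 0.0597 yaw 45.65 q6 1.01 z 0.1565 F [3.4 6.8 3.2]
radial F -2.7 tang F -7.1 err of x axis to tangent -3.1
[-0.14, -0.11] [-0.14, -0.1] [-0.15, -0.09]
```

Tangential force jumped to 7 N and the advance fell short, so this is probably the stop. I'll confirm with a small extra press.

>>> play_rows(deltas=[[-0.03, -0.03, 0, 0, 0, 0, 10], [0, 0, 0, 0, 0, 0, 10], [0, 0, 0, 0, 0, 0, 10]])

```text
time: 15.28
eef_pos: [0.5638, 0.1692, 0.1565]
eef_rot: [[0.699, 0.716, 0.005], [0.716, -0.699, 0.003], [0.005, 0.001, -1.0]]
ft_force: [4.6, 7.4, 2.5]
opening: 0.198
finger_force: 8.0
```

```bash
python3 arc.py 1 -5; python3 -c "
from h import *
im,d=r.capture('wrist');cv2.imwrite('pics/w4.png',im[150:480])"
```

```text
t 15.2833 theta -48.22 rad 0.0598 yaw 45.69 q6 1.01 z 0.1565 F [4.6 7.4 2.5]
radial F -2.4 tang F -8.4 err of x axis to tangent -3.9
[-0.14, -0.11]
```

View pics/w4.png

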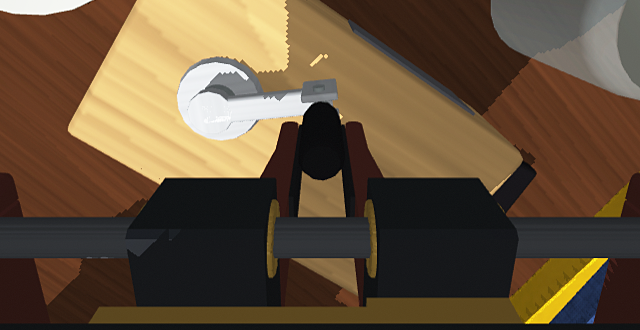

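The extra press raised the force further (8.4 N) with less travel than commanded, so the crank is on its stop. The image shows the handle still centred between the pads and upright. I'll ease off slightly, open and lift.

>>> play_rows(deltas=[[0, 0, 0, 0, 0, 0, 10], [0, 0, 0, 0, 0, 0, 10], [0.02, 0.02, 0, 0, 0, 0, 10], [0.03, 0.03, 0, 0, 0, 0, 10], [0, 0, 0, 0, 0, 0, 10], [0, 0, 0, 0, 0, 0, 50], [0, 0, 0, 0, 0, 0, 50], [0, 0, 0, 0, 0, 0, 50], [0, 0, 0, 0, 0, 0, 50], [0, 0, 0, 0, 0, 0, 50]])

```text
time: 16.17
eef_pos: [0.5634, 0.1688, 0.1555]
eef_rot: [[0.703, 0.712, -0.001], [0.712, -0.703, -0.001], [-0.001, -0.0, -1.0]]
ft_force: [0.6, 0.1, 1.6]
opening: 0.537
finger_force: 0.0
```

>>> play_rows(deltas=[[0, 0, 0.3, 0, 0, 0, 50], [0, 0, 0.7, 0, 0, 0, 50], [0, 0, 1, 0, 0, 0, 50], [0, 0, 1, 0, 0, 0, 50], [0, 0, 1, 0, 0, 0, 50], [0, 0, 1, 0, 0, 0, 50], [-1, 0, 0, 0, 0, 0, 50], [-1, 0, 0, 0, 0, 0, 50], [-1, 0, 0, 0, 0, 0, 50], [0, 0, 0, 0, 0, 0, 50]])

```text
time: 17.0
eef_pos: [0.4702, 0.1692, 0.3084]
eef_rot: [[0.702, 0.712, 0.002], [0.712, -0.702, 0.001], [0.002, 0.001, -1.0]]
ft_force: [-0.5, -0.1, 0.3]
opening: 0.569
finger_force: 0.0
```

```bash
python3 - <<'E'
from h import *
s=r.read_state();print(s["time"],s["eef_pos"],s["ft_force"])
im,d=r.capture("wrist");cv2.imwrite("pics/w5.png",im);X=cloud("wrist",d,s)
for q in r.silhouettes("handle","wrist")[:1]:
    m=q["region"]&(d>0)&(X[...,2]<.21);P=X[m];print(q["confidence"],q["bbox"],np.percentile(P,[2,50,98],0).round(3).tolist())
im,d=r.capture("scene");cv2.imwrite("pics/scene5.png",im)
u,v=map(int,proj("scene",[.565,.17,.16]));cv2.imwrite("pics/c5.png",np.hstack([cv2.resize(im[v-60:v+60,u-60:u+60],(380,380),interpolation=3),cv2.resize(cv2.imread("pics/w5.png"),(400,300))[:300].repeat(1,0) if 0 else cv2.copyMakeBorder(cv2.resize(cv2.imread("pics/w5.png"),(400,300)),0,80,0,0,0)]))
E
```

```text
17.0 [0.4701819  0.16921041 0.30843777] [-0.48598633 -0.13310818  0.27992282]
0.56 [412.4, 115.8, 37.8, 29.5] [[0.564, 0.171, 0.1], [0.571, 0.182, 0.189], [0.584, 0.188, 0.192]]
```

View pics/c5.png

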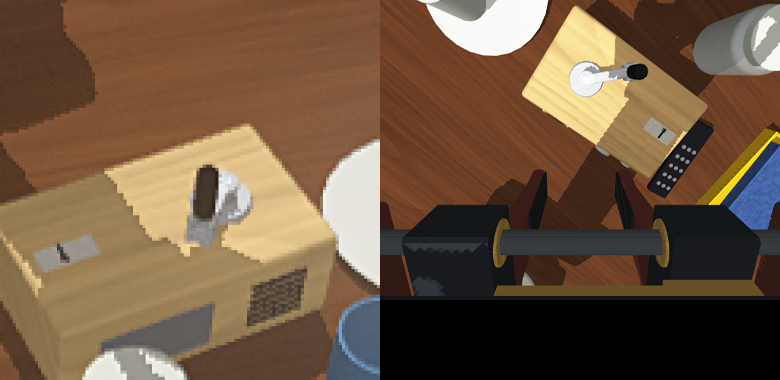

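```bash
python3 - <<'E'
from h import *
s=r.read_state();im,d=r.capture("wrist");X=cloud("wrist",d,s)
n=np.linalg.norm(X[...,:2]-[.57,.18],axis=2)
for a,b in((.186,.196),(.13,.1425),(.118,.128)):
    m=(X[...,2]>a)&(X[...,2]<b)&(n<.07);P=X[m];print(a,m.sum(),np.median(P,0).round(4),np.percentile(P,[2,98],0).round(4).tolist())
m=(X[...,2]>.1035)&(X[...,2]<.1085)&(np.linalg.norm(X[...,:2]-[.522,.213],axis=2)<.033);print("foot",cv2.minEnclosingCircle(X[m][:,:2].astype(np.float32)))
m=(X[...,2]>.118)&(X[...,2]<.127)&(np.linalg.norm(X[...,:2]-[.522,.213],axis=2)<.055);P=X[m][:,:2];c=P.mean(0);w,V=np.linalg.eigh(np.cov((P-c).T));print("arm dir",c,np.degrees(np.arctan2(V[1,1],V[0,1])))
E
```

```text
0.186 515 [0.5724 0.1801 0.1899] [[0.5648, 0.1719, 0.1864], [0.5803, 0.1876, 0.1918]]
0.13 172 [0.5717 0.1863 0.1407] [[0.5605, 0.1694, 0.1324], [0.5848, 0.1924, 0.1423]]
0.118 1545 [0.5384 0.2029 0.1232] [[0.5137, 0.1798, 0.1213], [0.5702, 0.2233, 0.1249]]
foot ((0.5233525633811951, 0.2135586440563202), 0.024821223691105843)
arm dir [0.53903581 0.20295077] 145.6675611490426
```

The handle stands upright (59 mm from the axle), but the crank now rests at −34°, and the tool was at −48° when it pressed. Pad slip may explain part of that, so I'll re-grip centred and feel for the stop again.

>>> play_rows(deltas=[[1, 0.1, 0, 0, 0, 1, 50], [1, 0.1, 0, 0, 0, 1, 50], [1, 0.1, 0, 0, 0, 0, 50], [0.43, 0.07, -1, 0, 0, 0, 50], [0, 0, -1, 0, 0, 0, 50], [0, 0, -0.5, 0, 0, 0, 50], [0, 0, 0, 0, 0, 0, 50], [0, 0, 0, 0, 0, 0, 50]])

```text
time: 17.87
eef_pos: [0.5768, 0.1799, 0.2296]
eef_rot: [[0.569, 0.822, -0.003], [0.822, -0.569, -0.001], [-0.002, -0.002, -1.0]]
ft_force: [0.6, 0.5, 0.4]
opening: 0.571
finger_force: 0.0
```

```bash
python3 arc.py 1 -5;python3 - <<'E'
from h import *
s=r.read_state();im,d=r.capture("wrist");X=cloud("wrist",d,s)
m=(X[...,2]>.184)&(X[...,2]<.196)&(np.linalg.norm(X[...,:2]-[.572,.18],axis=2)<.022);P=X[m];print(s["eef_pos"],m.sum(),np.median(P,0).round(4),np.percentile(P,[2,98],0).round(4).tolist())
# what lag did w4 show
import numpy as np
p=r.camera_params("wrist");M=np.linalg.inv(p["T_tool_cam"])
for lag in(-.01,-.005,0,.005,.01):
    o=[]
    for z in(-.0345,):
        for e in(-.009,.009):
            c=M@[lag+e,0,z,1];o.append(round(p["cy"]-p["fy"]*c[1]/-c[2]-150))
    print(lag,"tip rows in w4 crop",o)
E
```

```text
t 17.8667 theta -32.73 rad 0.0627 yaw 55.31 q6 0.85 z 0.2296 F [0.6 0.5 0.4]
radial F 0.3 tang F -0.8 err of x axis to tangent 2.0
[-0.17, -0.1] [0.57677146 0.17988428 0.22963571] 749 [0.574  0.1813 0.1899] [[0.5655, 0.1729, 0.1849], [0.5812, 0.1882, 0.1915]]
-0.01 tip rows in w4 crop [231, 190]
-0.005 tip rows in w4 crop [220, 178]
0 tip rows in w4 crop [209, 166]
0.005 tip rows in w4 crop [197, 154]
0.01 tip rows in w4 crop [185, 141]
```

>>> play_rows(deltas=[[-0.1, 0.02, -0.4, 0, 0, 0, 50], [0, 0, -1, 0, 0, 0, 50], [0, 0, -0.7, 0, 0, 0, 50], [0, 0, -0.25, 0, 0, 0, 50], [0, 0, 0, 0, 0, 0, 50], [0, 0, 0, 0, 0, 0, 50]])

```text
time: 18.42
eef_pos: [0.5741, 0.1809, 0.1627]
eef_rot: [[0.569, 0.822, 0.002], [0.822, -0.569, 0.001], [0.002, 0.002, -1.0]]
ft_force: [0.8, -0.4, 1.4]
opening: 0.565
finger_force: 0.0
```

>>> play_rows(deltas=[[0, 0, 0, 0, 0, 0, 10], [0, 0, 0, 0, 0, 0, 10], [0, 0, 0, 0, 0, 0, 10], [0, 0, 0, 0, 0, 0, 10], [0, 0, 0, 0, 0, 0, 10], [0, 0, 0, 0, 0, 0, 10], [0, 0, 0, 0, 0, 0, 10]], squeeze=10)

```text
time: 19.0
eef_pos: [0.5736, 0.1808, 0.161]
eef_rot: [[0.569, 0.822, 0.001], [0.822, -0.569, 0.0], [0.0, 0.0, -1.0]]
ft_force: [0.5, -0.4, 1.2]
opening: 0.203
finger_force: 10.0
```

```bash
python3 arc.py 3 -2
```

```text
t 19.0 theta -33.61 rad 0.0596 yaw 55.33 q6 0.85 z 0.161 F [ 0.5 -0.4  1.2]
radial F 0.6 tang F 0.0 err of x axis to tangent 1.1
[-0.02, -0.07] [-0.04, -0.06] [-0.05, -0.05]
```

Centred grip, near zero force. Press forward 2 mm at a time.

>>> play_rows(deltas=[[-0.03, -0.06, 0, 0, 0, 0, 10], [0, 0, 0, 0, 0, 0, 10], [0, 0, 0, 0, 0, 0, 10]])

```text
time: 19.25
eef_pos: [0.5727, 0.1795, 0.1609]
eef_rot: [[0.569, 0.823, 0.001], [0.823, -0.569, 0.001], [0.001, 0.0, -1.0]]
ft_force: [1.0, 2.6, 1.5]
opening: 0.199
finger_force: 10.0
```

```bash
python3 arc.py 1 -2
```

```text
t 19.25 theta -35.15 rad 0.0596 yaw 55.35 q6 0.85 z 0.1609 F [1.  2.6 1.5]
radial F -0.7 tang F -2.7 err of x axis to tangent -0.5
[-0.03, -0.06]
```

>>> play_rows(deltas=[[-0.04, -0.06, 0, 0, 0, 0, 10], [0, 0, 0, 0, 0, 0, 10], [0, 0, 0, 0, 0, 0, 10]])

```text
time: 19.5
eef_pos: [0.5717, 0.178, 0.1609]
eef_rot: [[0.568, 0.823, 0.001], [0.823, -0.568, 0.002], [0.002, 0.0, -1.0]]
ft_force: [2.8, 5.0, 1.2]
opening: 0.202
finger_force: 10.0
```

```bash
python3 arc.py 1 -2
```

```text
t 19.5 theta -36.87 rad 0.0596 yaw 55.37 q6 0.85 z 0.1609 F [2.8 5.  1.2]
radial F -0.7 tang F -5.6 err of x axis to tangent -2.2
[-0.03, -0.06]
```

The force grows linearly (0.01 rad/N) past the 3 N drag, which confirms the stop. I'll press once more to about 8 N and hold, then back off gently and release.

>>> play_rows(deltas=[[-0.04, -0.05, 0, 0, 0, 0, 10], [0, 0, 0, 0, 0, 0, 10], [0, 0, 0, 0, 0, 0, 10], [0, 0, 0, 0, 0, 0, 10], [0, 0, 0, 0, 0, 0, 10]])

```text
time: 19.92
eef_pos: [0.5709, 0.177, 0.161]
eef_rot: [[0.568, 0.823, 0.002], [0.823, -0.568, 0.003], [0.004, 0.001, -1.0]]
ft_force: [3.4, 5.3, 0.9]
opening: 0.205
finger_force: 10.0
```

>>> play_rows(deltas=[[0.04, 0.05, 0, 0, 0, 0, 10], [0.03, 0.05, 0, 0, 0, 0, 10], [0, 0, 0, 0, 0, 0, 10], [0, 0, 0, 0, 0, 0, 50], [0, 0, 0, 0, 0, 0, 50], [0, 0, 0, 0, 0, 0, 50], [0, 0, 0, 0, 0, 0, 50], [0, 0, 0, 0, 0, 0, 50], [0, 0, 0, 0, 0, 0, 50]])

```text
time: 20.67
eef_pos: [0.5721, 0.1785, 0.1604]
eef_rot: [[0.569, 0.822, -0.0], [0.822, -0.569, -0.0], [-0.001, -0.0, -1.0]]
ft_force: [0.3, -0.2, -0.3]
opening: 0.563
finger_force: 0.0
```

>>> play_rows(deltas=[[0, 0, 0.3, 0, 0, 0, 50], [0, 0, 0.7, 0, 0, 0, 50], [0, 0, 1, 0, 0, 0, 50], [0, 0, 1, 0, 0, 0, 50], [0, 0, 1, 0, 0, 0, 50], [0, 0, 1, 0, 0, 0, 50], [-1, 0, 0, 0, 0, 0, 50], [-1, 0, 0, 0, 0, 0, 50], [-1, 0, 0, 0, 0, 0, 50], [0, 0, 0, 0, 0, 0, 50]])

```text
time: 21.5
eef_pos: [0.4788, 0.1789, 0.313]
eef_rot: [[0.568, 0.823, 0.001], [0.823, -0.568, 0.001], [0.002, 0.001, -1.0]]
ft_force: [-0.7, -0.7, 0.5]
opening: 0.572
finger_force: 0.0
```

```bash
python3 - <<'E'
from h import *
s=r.read_state();im,d=r.capture("wrist");X=cloud("wrist",d,s);print(s["time"],s["eef_pos"])
m=(X[...,2]>.184)&(X[...,2]<.196)&(np.linalg.norm(X[...,:2]-[.572,.18],axis=2)<.03);P=X[m];c=np.median(P,0);print(m.sum(),c.round(4))
m=(X[...,2]>.118)&(X[...,2]<.127)&(np.linalg.norm(X[...,:2]-[.522,.213],axis=2)<.055);P=X[m][:,:2];w,V=np.linalg.eigh(np.cov(P.T));print("arm dir",np.degrees(np.arctan2(V[1,1],V[0,1])),"tip dist",np.linalg.norm(c[:2]-[.5234,.2136]))
E
```

```text
21.5 [0.47879807 0.17891967 0.31298392]
479 [0.5722 0.1806 0.19  ]
arm dir 145.71901792703483 tip dist 0.05892277336611833
```

The resting direction is unchanged after the second press (−34.3° both times), so the shaft is at its stop. The handle is upright and the gripper is clear.

```bash
python3 -c "
from rig import r
print(r.sign_off())"
```

```text
the job is handed in; nothing more can be done
None
```

I handed the job in at about 21.5 s with no verdict shown: the handle is upright, the crank is at its fully wound stop (felt on two separate presses, at most about 8 N measured), and the gripper is clear; I saw no contact with the other things but did not re-measure them.

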